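# Load the ink cartridge of a franking machine

### The job

Load the desk franking machine's ink: push the release lever on its front down until its catch holds it with your hand off, which draws the hook clear of the ink slot. Then pick up the ink cartridge by its grip and, keeping it upright, lower it through the slot and press it fully home against the sprung carriage, its shoulders level with the machine's top. Finish still gripping it and holding it down there with the lever still caught, so that a colleague can let the hook back over it, and leave the date stamp where it stands.

Things in the scene. Friction and masses are not known exactly. Their poses are not given: they have to be found in the camera images.
- franking_machine: white and grey desk machine, fixed on the desk, top 125 mm above it; origin at desk level, front to own -x, y to its left, z up. Reaches x -130 to 80, y -100 to 100 mm. Console on its right (y -96 to -12 mm) rises to 147 mm. Housing front face at x -72 mm; in front of it an envelope deck 43 mm high. A lamp shade hangs 0.33 m up over world x > 0.55, y < -0.05.
- slot_mouth (a point): centre of the ink slot in the plane of the machine's top, at x +12, y +45 mm of the machine's origin, axes as the machine's. Slot 73 mm along x, 22 mm along y, upright walls, 4 mm 45-degree bevel round its mouth. Sprung carriage 50 mm below the mouth, solid rests 62 mm below it (cartridge home). With the lever up, its 14 mm wide hook, 3 to 9 mm above the top, covers the front 6 mm of the slot.
- lever_pad (a point): top of the ribbed pad (30 mm along x, 26 mm wide, 8 mm thick) at the end of the release lever, to be pushed straight down; at rest 134 mm to own -x of the slot mouth, on its centre line, 100 mm above the desk. The lever's pivot (along y) lies 82 mm behind it, 5 mm lower. A side pin and catch stand 15 mm or more behind and 6 to 26 mm left of the pad's middle.
- release_lever (a joint): angle of the release lever, rad: 0 up (hook over the slot), 0.34 at its lower stop, the pad's middle 27 mm lower. The spring takes 3 to 6 N at the pad, a little more past the catch. Pushed beyond about 0.31, the catch snaps in and then holds it at about 0.29 when let go, the hook 3 mm or more clear of the slot.
- carriage (a joint): how far the sprung carriage in the ink slot is pressed down, m: 0 up, 0.012 with the cartridge fully home on the solid rests. It pushes back with about 4 N at first and 9 N at home, so a cartridge let go rises again.
- ink_cartridge: black ink cartridge standing upright on the desk, about 120 g; origin: centre of its underside, x along its 70 mm length, y through its 20 mm thickness, z up. Body 70 x 20 mm, 62 mm high (lowest 4 mm only 64 x 15 mm); above its two shoulders a grip fin 44 mm long (x), 14 mm thick (y), up to 102 mm. Ends and sides are alike: it may go in either way round.
- stamp: self-inking date stamp near the work, 36 x 62 x 81 mm, black foot and rounded dark red grip; origin: centre of its underside. To be left alone.
Not all that is in view belongs to the job. There is more than one size of the ink_cartridge; the one meant has the size given above.

How it is judged:
On the way, in this order (a step that is already met when the one before it is completed fails the run):
1. the release lever stays down on its catch with the hand off the machine (value of joint release_lever above 0.26 rad and contact force between each of the fingers, the arm and franking_machine below 0.3 N), for 0.3 s.
2. the cartridge is lifted in the fingers (height (world z) of ink_cartridge above 0.03 m and contact force between the fingers and ink_cartridge above 2 N), for 0.2 s.
At the end, for the whole second after the job is handed in: The fingers grip the cartridge (over 3 N), still and within 0.06 rad of upright, within 4 mm of the slot's centre line and 58.5 mm or more below its mouth (home: 62), the carriage pressed over 9 mm; the lever is still down on its catch (over 0.26 rad) (value of joint release_lever above 0.26 rad and value of joint carriage above 0.009 m and z of ink_cartridge in the frame of slot_mouth below -0.0585 m and horizontal distance between ink_cartridge and slot_mouth below 0.004 m and angle between ink_cartridge's own z axis and vertical below 0.06 rad and linear speed of ink_cartridge below 0.01 m/s and contact force between the fingers and ink_cartridge above 3 N); the arm keeps its last pose, push and grip.
It fails at once if the date stamp is pushed away or knocked over (distance of stamp from where it was at the start of the episode above 0.02 m or angle between stamp's own z axis and vertical above 0.4 rad).
It fails at once if the ink cartridge is tipped (angle between ink_cartridge's own z axis and vertical above 0.5 rad).
It also fails if it takes over 64 s, if anything falls off the work surface, if the arm or the gripper's body presses on something with over 40 N, if the wrist force passes 120 N, or if a joint passes its speed limit or range.

### The arm

A 7-joint arm with a two-finger parallel gripper is mounted at the origin on a cart in front of the work surface, level with it; the furniture and walls round the work are solid. World frame = base frame: x ahead of the robot, y to its left, z up, the work surface at z = 0. Lengths are in m, angles in rad, forces in N, time in s.
With the tool pointing down it reaches from about 0.425 to 0.95 m from the base axis. Payload 4.7 kg.
Tool frame: the origin (TCP) lies on the centre line of the jaws, within the pads' length; the fingertips stand 25 mm ahead of it and the grasp point (between the pads) lies 6 mm ahead of it; z points along the fingers, y is the line along which they close (so a half turn about z gives the same grasp; the last joint's range is limited). The gripper opens to 85 mm and grips with 20 to 120 N. Pads are 22 mm wide; open, the fingers measure 114 mm over their backs; the gripper's body (76 mm by 85 mm) begins 54 mm behind the grasp point. The pads swing forward as they close: fully open they stand 13 mm farther back than shut.
Start: joints at [1.113, 0.469, -0.049, 1.532, 0.024, 1.141, -0.082], TCP at [0.281, -0.614, 0.256] pointing down, gripper open.
Joint ranges: [-2.59, 2.59], [-0.33, 1.99], [-1.39, 1.29], [0.1, 2.45], [-1.04, 4.18], [0.21, 1.99], [-2.66, 2.66]. Speed limits (rad/s): [2.57, 2.57, 3.14, 3.14, 3.14, 3.14, 3.14].

### API

Orientations are given as a 3x3 rotation matrix whose columns are the frame's x, y, z axes.
In Python, from workcell import arm gives the robot as it stands.
- The arm moves only by the shell command python3 -m inch 'ROWS'. ROWS is a JSON object whose one key "increments" holds a list that holds one entry, the list of rows, each a list of 7 numbers: the turn, a rotation vector about the tool's x, y, z in degrees, then the shift along the tool's x, y, z in mm, then the closure, from -1 (fully open) to 1 (shut). In form: {"increments": [[[wx, wy, wz, x, y, z, claw], ...]]}. A call has 1 to 12 rows; each row shifts and turns the commanded pose from where the row before left it, along the tool's axes as they then stand; what a row does not reach is not made up. A row lasts 1/12 s, in which the tool goes at most 41.7 mm and 7.16 degrees, less where a joint would pass 70% of its speed; a pose out of reach is approached as far as the arm can. A call with a gripper value outside its range is refused whole. The fingers move at their own pace and stop on an object; the grip force is fixed at half the most. Time passes only in rows, so rows that do not move let the fingers close. It gives the time, the measured TCP pose, the force, the opening and the grip force at its end, in the units of the state.
- arm.sense(): the state, without advancing time (a new reading comes with each control period).
- arm.get_image(name): name is "scene" or "side" or "wrist"; returns a dict with "color" (420x560x3 uint8, red, green, blue), "z_map" (420x560 float32, m along the optical axis (not along the pixel's ray), 0 where there is no reading), "mtx" (3x3 intrinsics, pixels), "eye" and "attitude" of the camera in the world. Camera axes: x right, y down, z forward; pixel columns grow to the right and rows downward; lengths in m; the calibration is good to about 2 mm. A picture is of the moment at which its call begins.
- arm.sign_off(): hands the job in; it is judged then, once.
The state is a dict: "t": time; "qpos": joint angles; "qvel": joint speeds; "joint_torque": joint torques, N m; "eef_pos": TCP position; "tcp_rot": TCP orientation; "force": force on the tool from outside, world axes, zero at the start; "torque": the same for the moment, N m; "gripper_width": opening from 0.0 (shut) to 1.0 (fully open); "grasp_force": force on a finger pad.
Only numpy, scipy, OpenCV 4.12 (cv2) and the standard library are available. Lean on these libraries where they do the work, as an engineer would, in place of code of your own. Each camera call takes 0.05 s, during which the arm holds its last target. There are 200 camera calls.

## Working session

There is one attempt and no reset: what is moved stays moved. The work goes in short steps, Python scripts to look and compute and a shell command to move; the robot and the scene stay as the last step left them, time stands still between calls to the robot, and variables do not carry over. Pictures are saved under pics/ and viewed, at most 10 in all, crops included, and the job is handed in when it is done.

```bash
mkdir -p pics; ls; cat > h.py <<'E'
import numpy as np, cv2
from workcell import arm
def pts(im):
    z=im["z_map"]; K=im["mtx"]; v,u=np.indices(z.shape)
    c=np.stack([(u-K[0,2])/K[0,0]*z,(v-K[1,2])/K[1,1]*z,z],-1)
    p=c@np.array(im["attitude"]).T+np.array(im["eye"]); p[z==0]=np.nan
    return p
def save(im,n): cv2.imwrite("pics/"+n,cv2.cvtColor(im["color"],cv2.COLOR_RGB2BGR))
E
python3 - <<'E'
from h import *
for n in("scene","side"):
    im=arm.get_image(n); save(im,n+"0.png"); np.savez("/tmp/"+n,**im); print(n,im["eye"],im["attitude"],im["mtx"])
s=arm.sense(); print(s["eef_pos"],s["tcp_rot"],s["gripper_width"])
E
```

```text
pics
scene [0.22771133 1.09478159 0.64884659] [[-0.9528921  -0.14823332  0.2646196 ]
 [-0.30325553  0.48207167 -0.82197506]
 [-0.00572152 -0.86350089 -0.50431486]] [[415.81025767   0.         284.7033424 ]
 [  0.         415.81025767 199.6326922 ]
 [  0.           0.           1.        ]]
side [ 0.46049752 -0.56242974  0.58546343] [[ 0.99828368 -0.01300659  0.05710104]
 [-0.05581293 -0.50660883  0.8603676 ]
 [ 0.01773744 -0.86207791 -0.50646526]] [[423.8997679    0.         278.7422556 ]
 [  0.         423.8997679  215.52112921]
 [  0.           0.           1.        ]]
[ 0.28047605 -0.61344768  0.25537902] [[ 9.09440451e-01  4.15833442e-01 -7.84371382e-04]
 [ 4.15834177e-01 -9.09439106e-01  1.56525927e-03]
 [-6.24508562e-05 -1.74967853e-03 -9.99998467e-01]] 1.0016947554401718
```

View pics/scene0.png

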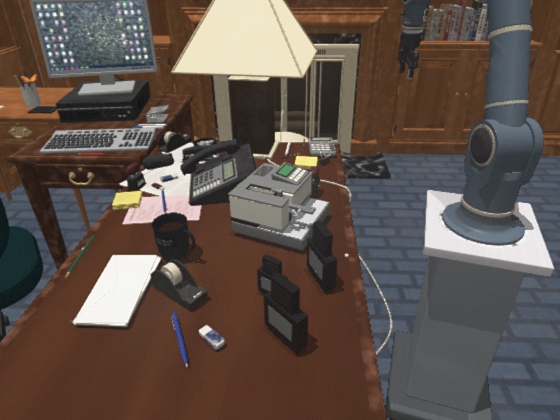

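View pics/side0.png

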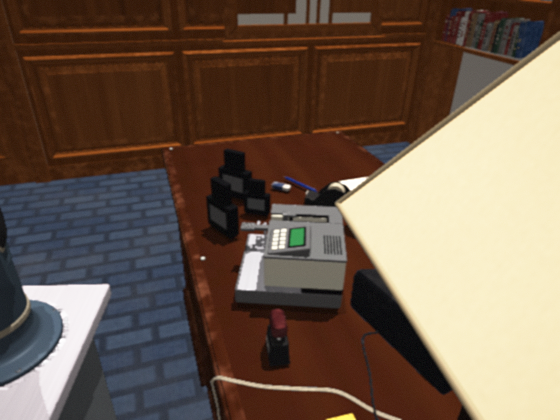

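The scene view shows three black cartridges at about (320,258), (285,310) and (270,280), with the machine at about (280,205). The side view shows the machine at (295,250), the stamp at (278,337), and the same cartridges at (222,210), (235,175) and (257,197). Next I'll measure them with depth.

```bash
python3 - <<'E'
from h import *
for n,box in(("scene",(150,350,225,345)),("side",(140,370,190,355))):
    im=dict(np.load("/tmp/%s.npz"%n)); P=pts(im); c=im["color"].astype(int)
    r0,r1,c0,c1=box
    sub=np.zeros(P.shape[:2],bool); sub[r0:r1,c0:c1]=1
    m=sub&(P[...,2]>0.012)&(c.max(-1)<75)
    k,l,st,ce=cv2.connectedComponentsWithStats(m.astype(np.uint8))
    for i in range(1,k):
        if st[i,4]<80: continue
        q=P[l==i]; zt=np.nanpercentile(q[:,2],99)
        top=q[q[:,2]>zt-0.006]
        body=q[:,:2].astype(np.float32)
        print(n,st[i],"ztop",zt.round(4),"topmean",top.mean(0).round(4),"all rect",cv2.minAreaRect(body),"top rect",cv2.minAreaRect(top[:,:2].astype(np.float32)))
    # machine
    m=sub&(abs(P[...,2]-.125)<.004); q=P[m][:,:2].astype(np.float32); print(n,"mach",len(q),np.percentile(q,[1,50,99],axis=0))
a=cv2.imread("pics/scene0.png")[150:270,220:345]; b=cv2.imread("pics/side0.png")[145:310,190:355]
cv2.imwrite("pics/crop0.png",np.hstack([cv2.resize(a,(400,384),interpolation=2),cv2.resize(b,(384,384),interpolation=2)]))
E
```

```text
scene [225 150  45  51 801] ztop 0.1016 topmean [ 0.7078 -0.008   0.0985] all rect ((0.7482478022575378, -0.06504727900028229), (0.12877705693244934, 0.3605133891105652), 11.822810173034668) top rect ((0.7093039155006409, -0.012770913541316986), (0.07137192040681839, 0.18613216280937195), 47.211917877197266)
scene [311 168   9  26 148] ztop 0.0788 topmean [ 0.4867 -0.0283  0.0763] all rect ((0.4879704415798187, -0.035831451416015625), (0.019978800788521767, 0.05453546717762947), 0.03154123201966286) top rect ((0.48630911111831665, -0.03275251388549805), (0.038243476301431656, 0.007882681675255299), 80.40411376953125)
scene [ 291  207   46   83 1473] ztop 0.1445 topmean [0.3775 0.3661 0.143 ] all rect ((0.42662397027015686, 0.26078733801841736), (0.10187867283821106, 0.3222583830356598), 15.335826873779297) top rect ((0.37857958674430847, 0.36353445053100586), (0.019153397530317307, 0.05822061374783516), 40.697166442871094)
scene [231 217  28  10  98] ztop 0.0539 topmean [0.6084 0.2576 0.0507] all rect ((0.6113460063934326, 0.25668078660964966), (0.008747654035687447, 0.08112338185310
[... 2370 characters left out ...]
5  288  108   19 1415] ztop 0.0525 topmean [0.585  0.0631 0.0501] all rect ((0.5233838558197021, 0.07338078320026398), (0.014363083988428116, 0.20827871561050415), 83.01168060302734) top rect ((0.5872950553894043, 0.06278837472200394), (0.0049048238433897495, 0.07878932356834412), 83.34722900390625)
side [266 310  23  51 735] ztop 0.0804 topmean [ 0.4903 -0.0485  0.0778] all rect ((0.49585169553756714, -0.04281366989016533), (0.033547740429639816, 0.05598101392388344), 5.846160411834717) top rect ((0.4914683699607849, -0.04499933123588562), (0.0216824933886528, 0.045018769800662994), 33.08328628540039)
side mach 2864 [[0.37726374 0.05753703]
 [0.58266982 0.16073106]
 [0.64120357 0.53935346]]
```

View pics/crop0.png

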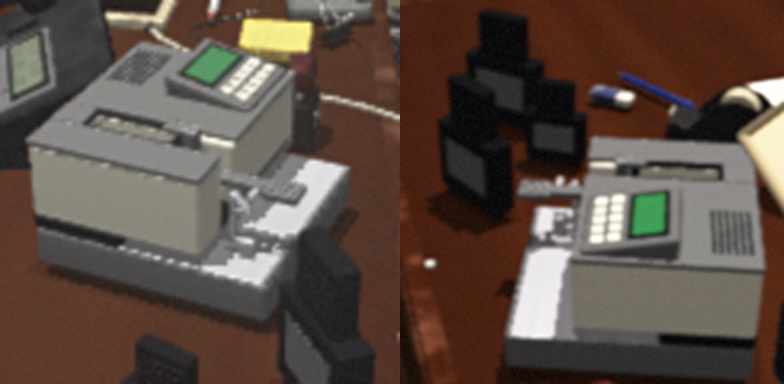

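The crop shows the lever pad to the left of the housing, the slot at left-crop (130,125), and two tall cartridges plus a smaller one. I'll merge the depth into a top-down map.

```bash
cat > td.py <<'E'
from h import *
Q=[];C=[]
for n in("scene","side"):
    im=dict(np.load("/tmp/%s.npz"%n)); P=pts(im).reshape(-1,3); ok=(P[:,2]>-.01)&(P[:,2]<.2)&(P[:,0]>.33)&(P[:,0]<.69)&(P[:,1]>-.1)&(P[:,1]<.62)
    Q.append(P[ok]); C.append(im["color"].reshape(-1,3)[ok])
E
python3 - <<'E'
from td import *
I=np.full((360,720,3),40,np.uint8)
q=np.vstack(Q); q=q[np.argsort(q[:,2])]
h=np.clip(q[:,2]/.15*255,0,255).astype(np.uint8)
col=cv2.applyColorMap(h[:,None],cv2.COLORMAP_JET)[:,0]
for p,c in zip(q,col):
    cv2.circle(I,(int((.62-p[1])*1000),int((.69-p[0])*1000)),1,tuple(map(int,c)),-1)
for k in range(0,720,50): cv2.line(I,(k+20,0),(k+20,6),(255,255,255))
cv2.imwrite("pics/td.png",I)
# cartridges
for n,q,c in zip(("scene","side"),Q,C):
    m=(c.max(1)<110)&(q[:,2]>.02)&(q[:,0]<.55)&(q[:,1]>.26)
    G=np.zeros((360,720),np.uint8); ij=np.stack([(.69-q[:,0])*1000,(.62-q[:,1])*1000],1).astype(int)
    mm=m
    G[ij[mm,0],ij[mm,1]]=1; G=cv2.morphologyEx(G,cv2.MORPH_CLOSE,np.ones((5,5)))
    k,l,st,ce=cv2.connectedComponentsWithStats(G)
    lab=l[ij[:,0],ij[:,1]]
    for i in range(1,k):
        s=q[m&(lab==i)]
        if len(s)<60: continue
        zt=np.percentile(s[:,2],98); t=s[s[:,2]>zt-.01]
        print(n,len(s),"zt",zt.round(4),"c",np.median(s,0).round(3),cv2.minAreaRect(s[:,:2].astype(np.float32)),"top",len(t),cv2.minAreaRect(t[:,:2].astype(np.float32)))
E
```

```text
scene 324 zt 0.1249 c [0.501 0.272 0.033] ((0.4949805438518524, 0.27088671922683716), (0.021301979199051857, 0.10991775244474411), 89.41227722167969) top 34 ((0.5243579149246216, 0.2657184898853302), (0.014481674879789352, 0.05029793828725815), 84.73365020751953)
scene 566 zt 0.1049 c [0.475 0.452 0.075] ((0.47307461500167847, 0.44805464148521423), (0.019534515216946602, 0.058698870241642), 73.28752136230469) top 150 ((0.46632900834083557, 0.44816458225250244), (0.01615477167069912, 0.04388568922877312), 71.12359619140625)
scene 2194 zt 0.1444 c [0.398 0.564 0.086] ((0.40580660104751587, 0.5526334643363953), (0.029485490173101425, 0.10098172724246979), 61.61958312988281) top 335 ((0.40394556522369385, 0.5511423349380493), (0.02037644386291504, 0.06189512088894844), 58.408714294433594)
scene 1377 zt 0.1443 c [0.373 0.382 0.085] ((0.38023728132247925, 0.364422082901001), (0.02888299711048603, 0.09889211505651474), 42.40904235839844) top 205 ((0.3799179792404175, 0.3621771037578583), (0.019412675872445107, 0.062257084995508194), 40.697166442871094)
side 656 zt 0.1028 c [0.465 0.439 0.058] ((0.46472007036209106, 0.44309720396995544), (0.021464498713612556, 0.07142987102270126), 73.77360534667969) top 86 ((0.4655929207801819, 0.4444468915462494), (0.014915612526237965, 0.04471058398485184), 68.65190124511719)
side 978 zt 0.1419 c [0.407 0.536 0.085] ((0.40247589349746704, 0.5458769202232361), (0.031435370445251465, 0.10066455602645874), 62.450355529785156) top 108 ((0.40270519256591797, 0.5430577993392944), (0.019272901117801666, 0.06319433450698853), 69.16624450683594)
side 1278 zt 0.1424 c [0.382 0.341 0.08 ] ((0.3765738606452942, 0.35703709721565247), (0.02909660153090954, 0.10165388137102127), 43.58890151977539) top 155 ((0.3785134255886078, 0.3587084710597992), (0.02037612721323967, 0.06174160912632942), 38.703392028808594)
```

View pics/td.png

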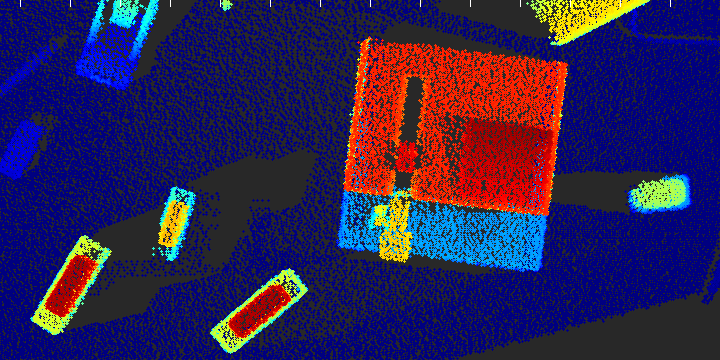

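Target cartridge is the small one at about (0.466,0.446), top 102–104 mm, 71x21 mm, yaw ≈ -17°. Next: the machine's yaw, slot and pad.

```bash
python3 - <<'E'
from td import *
for n,q in zip(("scene","side"),Q):
    box=(q[:,0]>.41)&(q[:,1]<.31)&(q[:,1]>.05)
    for nm,lo,hi in(("top",.117,.155),("all",.03,.155)):
        s=q[box&(q[:,2]>lo)&(q[:,2]<hi)&((q[:,0]>.495) if nm=="top" else True)]
        print(n,nm,len(s),cv2.minAreaRect(s[:,:2].astype(np.float32)), np.median(s[:,2]))
qq=[]
for n,q in zip(("scene","side"),Q):
    t=q[(q[:,0]>.49)&(q[:,0]<.65)&(q[:,1]>.07)&(q[:,1]<.28)&(abs(q[:,2]-.125)<.006)]; print("topz",np.median(t[:,2]))
    a=np.radians(-8); R=np.array([[np.cos(a),np.sin(a)],[-np.sin(a),np.cos(a)]])
    t=q[(q[:,0]>.41)&(q[:,0]<.66)&(q[:,1]>.05)&(q[:,1]<.31)]
    for yaw in (-6,-7,-8,-9):
        a=np.radians(yaw); R=np.array([[np.cos(a),np.sin(a)],[-np.sin(a),np.cos(a)]])
        m=t[:,:2]@R.T; z=t[:,2]
        # deck front edge and left/right edges sharpness: use top plane
        tp=m[(abs(z-.125)<.006)]
        print(n,yaw,"x range",np.percentile(tp[:,0],[.3,99.7]).round(4),"y",np.percentile(tp[:,1],[.3,99.7]).round(4),"deck front",np.percentile(m[(abs(z-.043)<.006),0],[.5,2]).round(4), "ymax",np.percentile(m[z>.03,1],[.3,99.7]).round(4))
    p=q[(q[:,0]<.47)&(q[:,0]>.42)&(q[:,1]<.27)&(q[:,1]>.19)&(q[:,2]>.085)&(q[:,2]<.115)]
    print("pad",len(p),np.median(p,0),cv2.minAreaRect(p[:,:2].astype(np.float32)))
E
```

```text
scene top 2113 ((0.56538325548172, 0.1666044294834137), (0.20692980289459229, 0.15483525395393372), 83.57917022705078) 0.12743859167167804
scene all 5579 ((0.561775803565979, 0.16607341170310974), (0.20834502577781677, 0.2757229506969452), 83.75057983398438) 0.10169694917241567
side top 3837 ((0.5634662508964539, 0.16428761184215546), (0.2069370299577713, 0.15357238054275513), 83.05999755859375) 0.12584582527664984
side all 8982 ((0.5621945261955261, 0.16444098949432373), (0.20774607360363007, 0.27676424384117126), 83.45346069335938) 0.1100234048591458
topz 0.12700779927948747
scene -6 x range [0.4652 0.6213] y [0.1238 0.3259] deck front [0.4091 0.4103] ymax [0.1263 0.3263]
scene -7 x range [0.4622 0.6164] y [0.134  0.3351] deck front [0.4054 0.4067] ymax [0.1352 0.3354]
scene -8 x range [0.4577 0.6122] y [0.1441 0.345 ] deck front [0.4008 0.4022] ymax [0.144  0.3448]
scene -9 x range [0.4519 0.608 ] y [0.1535 0.3549] deck front [0.3954 0.397 ] ymax [0.1527 0.3549]
pad 117 [0.44855758 0.23063237 0.10067511] ((0.4493989646434784, 0.22697310149669647), (0.04088945686817169, 0.03394170477986336), 1.091965913772583)
topz 0.12550743672583767
side -6 x range [0.4657 0.6192] y [0.1193 0.3225] deck front [0.4103 0.412 ] ymax [0.119  0.3212]
side -7 x range [0.4625 0.6153] y [0.1294 0.3316] deck front [0.4072 0.4084] ymax [0.1293 0.3304]
side -8 x range [0.4584 0.612 ] y [0.1386 0.3408] deck front [0.4027 0.4045] ymax [0.1384 0.3393]
side -9 x range [0.4533 0.6088] y [0.1471 0.3505] deck front [0.3978 0.4   ] ymax [0.1466 0.3483]
pad 155 [0.44835877 0.21853606 0.09884277] ((0.44871985912323, 0.22501641511917114), (0.041751958429813385, 0.033312294632196426), 6.806272506713867)
```

Machine yaw ≈ -6.6°, slot ≈ (0.5775, 0.209), pad middle ≈ (0.444, 0.2246), which agrees with the pad's measured position and height. I'll turn the tool to the machine's yaw, close the fingers and fly there, keeping clear of the lamp and stamp.

```bash
python3 -m inch '{"increments": [[[0,0,6.24,0,0,0,1],[0,0,6.24,0,0,0,1],[0,0,6.24,0,0,0,1],[0,0,6.24,0,0,0,1],[0,0,6.24,0,0,0,1],[0,0,0,8.2,-38.8,0,1],[0,0,0,8.2,-38.8,0,1],[0,0,0,8.2,-38.8,0,1],[0,0,0,8.2,-38.8,0,1],[0,0,0,8.2,-38.8,0,1]]]}'
python3 -m inch '{"increments": [[[0,0,0,8.2,-38.8,0,1],[0,0,0,8.2,-38.8,0,1],[0,0,0,8.2,-38.8,0,1],[0,0,0,8.2,-38.8,0,1],[0,0,0,8.2,-38.8,0,1],[0,0,0,8.2,-38.8,0,1],[0,0,0,8.2,-38.8,0,1],[0,0,0,8.2,-38.8,0,1],[0,0,0,8.2,-38.8,0,1],[0,0,0,8.2,-38.8,0,1],[0,0,0,0,0,0,1]]]}'
python3 -c "
from workcell import arm
s=arm.sense();print(s['qpos'],s['eef_pos'],s['tcp_rot'])"
```

```text
t: 0.93
eef_pos: [0.3439, -0.4239, 0.2559]
tcp_rot: [[0.993, -0.116, -0.0], [-0.116, -0.993, 0.001], [-0.001, -0.0, -1.0]]
force: [1.3, 0.9, 0.7]
gripper_width: 0.001
grasp_force: 0.0
t: 1.85
eef_pos: [0.4719, -0.0414, 0.2566]
tcp_rot: [[0.995, -0.103, 0.002], [-0.103, -0.995, 0.004], [0.002, -0.004, -1.0]]
force: [-0.1, 1.3, 0.6]
gripper_width: 0.005
grasp_force: 0.0
[ 0.2729534   0.15509229 -0.30233409  1.98066179  0.04957117  1.01118266
 -1.72607411] [ 0.47185282 -0.041442    0.25661439] [[ 0.99469077 -0.10288898  0.00203193]
 [-0.10289655 -0.99468378  0.0040592 ]
 [ 0.00160348 -0.00424673 -0.9999897 ]]
```

```bash
python3 -m inch '{"increments": [[[0,0,0,-7.5,-32.7,0,1],[0,0,0,-7.5,-32.7,0,1],[0,0,0,-7.5,-32.7,0,1],[0,0,0,-7.5,-32.7,0,1],[0,0,0,-7.5,-32.7,0,1],[0,0,0,-7.5,-32.7,0,1],[0,0,0,-7.5,-32.7,0,1],[0,0,0,-7.5,-32.7,0,1],[0,0,0.7,0,0,0,1],[0,0,0,0,0,0,1]]]}'
python3 - <<'E'
from h import *
s=arm.sense();print(s['qpos'],s['eef_pos'])
im=arm.get_image("wrist"); save(im,"w0.png"); np.savez("/tmp/w0",**im); print(im["eye"],im["attitude"])
P=pts(im); q=P[(P[...,2]>.085)&(P[...,2]<.113)&(P[...,0]<.47)&(P[...,0]>.40)&(P[...,1]>.19)&(P[...,1]<.26)]
print(len(q), np.median(q,0) if len(q) else 0, cv2.minAreaRect(q[:,:2].astype(np.float32)) if len(q) else 0)
E
```

```text
t: 2.68
eef_pos: [0.4399, 0.2185, 0.256]
tcp_rot: [[0.992, -0.123, -0.001], [-0.123, -0.992, 0.0], [-0.001, -0.0, -1.0]]
force: [0.2, -0.2, -0.6]
gripper_width: -0.002
grasp_force: 0.0
[-0.11422172  0.20594901 -0.49486121  1.93597523  0.11307618  1.02711817
 -2.35341223] [0.43994749 0.21845252 0.25603486]
[0.51646121 0.20879562 0.37342706] [[-1.23760548e-01 -9.46556703e-01 -2.97848511e-01]
 [-9.92311634e-01  1.17759426e-01  3.80833102e-02]
 [-9.73542971e-04  3.00271754e-01 -9.53853200e-01]]
1300 [0.45042107 0.22580432 0.09868716] ((0.4499132037162781, 0.22810456156730652), (0.040142931044101715, 0.033092521131038666), 0.0820896327495575)
```

View pics/w0.png

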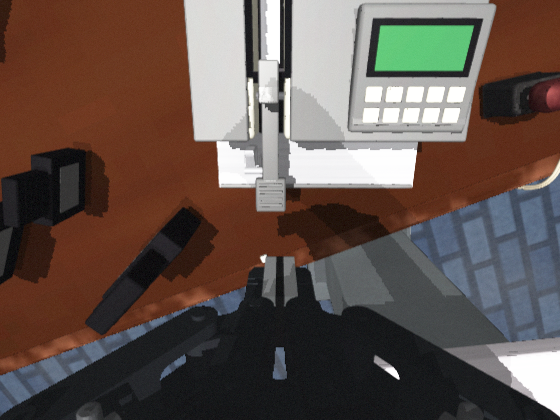

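The wrist view shows the pad at about (271,195), the hook at (268,70), the slot at cols 246–290 and the stamp at (520,98). I'll cast the pad outline at z=0.100.

```bash
cat >> h.py <<'E'
def ray(im,u,v,z):
    K=im["mtx"]; d=np.array(im["attitude"])@np.array([(u-K[0,2])/K[0,0],(v-K[1,2])/K[1,1],1]); e=np.array(im["eye"])
    return (e+d*(z-e[2])/d[2]).round(4)
E
python3 - <<'E'
from h import *
im=dict(np.load("/tmp/w0.npz")); P=pts(im)
for u,v in((257,180),(285,180),(256,211),(287,211),(271,195)): print(u,v,ray(im,u,v,.1),P[v,u].round(4))
for u,v in((196,139),(466,139)): print("front edge",ray(im,u,v,.125),P[v-3,u].round(4))
E
```

```text
257 180 [0.4596 0.2351 0.1   ] [0.4591 0.2353 0.0978]
285 180 [0.4567 0.2117 0.1   ] [0.4564 0.2118 0.0985]
256 211 [0.4326 0.2399 0.1   ] [ 0.3993  0.2523 -0.0086]
287 211 [0.4293 0.2133 0.1   ] [ 0.3947  0.215  -0.0086]
271 195 [0.4452 0.2251 0.1   ] [0.4444 0.2253 0.0971]
front edge [0.5008 0.2729 0.125 ] [0.5029 0.2725 0.1247]
front edge [0.4762 0.0756 0.125 ] [nan nan nan]
```

Pad centre (0.4445, 0.225), consistent. Descend.

```bash
python3 -m inch '{"increments": [[[0,0,-0.5,0,-7,0,1],[0,0,0,0,0,30,1],[0,0,0,0,0,30,1],[0,0,0,0,0,30,1],[0,0,0,0,0,26,1],[0,0,0,0,0,5,1],[0,0,0,0,0,3,1],[0,0,0,0,0,3,1],[0,0,0,0,0,3,1],[0,0,0,0,0,0,1]]]}'
python3 -m inch '{"increments": [[[0,0,0,0,0,3,1],[0,0,0,0,0,3,1],[0,0,0,0,0,3,1],[0,0,0,0,0,3,1],[0,0,0,0,0,3,1],[0,0,0,0,0,0,1]]]}'
```

```text
t: 3.57
eef_pos: [0.4423, 0.2239, 0.1272]
tcp_rot: [[0.993, -0.119, 0.002], [-0.119, -0.993, 0.001], [0.002, -0.001, -1.0]]
force: [-0.0, 0.1, 0.6]
gripper_width: 0.001
grasp_force: 0.0
t: 4.07
eef_pos: [0.4428, 0.2243, 0.112]
tcp_rot: [[0.993, -0.119, 0.002], [-0.119, -0.993, 0.001], [0.002, -0.001, -1.0]]
force: [0.2, -0.7, 7.8]
gripper_width: -0.001
grasp_force: 4.1
```

```bash
python3 -m inch '{"increments": [[[0,0,0,-0.5,0,3,1],[0,0,0,-0.5,0,2,1],[0,0,0,-0.5,0,2,1],[0,0,0,-0.5,0,2,1],[0,0,0,0,0,0,1]]]}'
python3 -m inch '{"increments": [[[0,0,0,0,0,1.5,1],[0,0,0,0,0,1.5,1],[0,0,0,0,0,0,1]]]}'
```

```text
t: 4.48
eef_pos: [0.4409, 0.2246, 0.1029]
tcp_rot: [[0.993, -0.119, 0.003], [-0.119, -0.993, 0.002], [0.003, -0.002, -1.0]]
force: [2.5, 1.0, 4.1]
gripper_width: 0.002
grasp_force: 1.8
t: 4.73
eef_pos: [0.4406, 0.2245, 0.0996]
tcp_rot: [[0.993, -0.119, 0.002], [-0.119, -0.993, 0.001], [0.002, -0.001, -1.0]]
force: [2.5, 0.8, 4.9]
gripper_width: -0.001
grasp_force: 2.3
```

```bash
python3 -m inch '{"increments": [[[0,0,0,0,0,1,1],[0,0,0,0,0,1,1],[0,0,0,0,0,0,1]]]}'
python3 -m inch '{"increments": [[[0,0,0,0,0,1,1],[0,0,0,0,0,0,1],[0,0,0,0,0,0,1]]]}'
```

```text
t: 4.98
eef_pos: [0.4406, 0.2245, 0.0976]
tcp_rot: [[0.993, -0.119, 0.002], [-0.119, -0.993, 0.001], [0.002, -0.001, -1.0]]
force: [2.2, 0.4, 5.6]
gripper_width: -0.004
grasp_force: 2.4
t: 5.23
eef_pos: [0.4407, 0.2245, 0.097]
tcp_rot: [[0.993, -0.119, 0.002], [-0.119, -0.993, 0.001], [0.002, -0.001, -1.0]]
force: [0.9, -0.3, 6.6]
gripper_width: 0.004
grasp_force: 3.1
```

```bash
python3 -m inch '{"increments": [[[0,0,0,0,0,1,1],[0,0,0,0,0,1,1],[0,0,0,0,0,0,1]]]}'
python3 -m inch '{"increments": [[[0,0,0,0,0,-10,1],[0,0,0,0,0,-15,1],[0,0,0,0,0,-30,1],[0,0,0,0,0,-30,1],[0,0,0,0,0,-30,1],[0,0,0,0,0,0,1]]]}'
python3 - <<'E'
from h import *
im=arm.get_image("side"); save(im,"s1.png"); P=pts(im); 
q=P[(P[...,2]>.055)&(P[...,2]<.113)&(P[...,0]<.462)&(P[...,0]>.42)&(P[...,1]>.205)&(P[...,1]<.245)]
print(len(q),np.median(q,0),cv2.minAreaRect(q[:,:2].astype(np.float32)))
E
```

```text
t: 5.48
eef_pos: [0.441, 0.2247, 0.0963]
tcp_rot: [[0.993, -0.119, 0.003], [-0.119, -0.993, 0.0], [0.003, -0.001, -1.0]]
force: [-1.0, -2.5, 19.2]
gripper_width: -0.001
grasp_force: 9.4
t: 5.98
eef_pos: [0.4414, 0.2256, 0.2139]
tcp_rot: [[0.993, -0.119, 0.007], [-0.119, -0.993, 0.003], [0.007, -0.004, -1.0]]
force: [0.6, 0.3, 0.3]
gripper_width: -0.001
grasp_force: 0.0
112 [0.44793667 0.21725872 0.07569271] ((0.447713166475296, 0.22181981801986694), (0.026969369500875473, 0.03017355129122734), 79.59554290771484)
```

The push hit the lower stop (19 N), and with the hand off the pad stays at z≈0.076 rather than 0.100, so the catch holds. Joint 7 would run out at the cartridge with this orientation, so I'll use the half turn while opening partly.

```bash
python3 -m inch '{"increments": [[[0,0,0,0,0,-35,0.5],[0,0,-7,0,0,-15,0],[0,0,-7,0,0,0,0],[0,0,-7,0,0,0,0],[0,0,-7,0,0,0,0],[0,0,-7,0,0,0,0],[0,0,-7,0,0,0,0],[0,0,-7,0,0,0,0],[0,0,-7,0,0,0,0],[0,0,-7,0,0,0,0],[0,0,-7,0,0,0,0],[0,0,-7,0,0,0,0]]]}' | head -2
python3 -m inch '{"increments": [[[0,0,-7,0,0,0,0],[0,0,-7,0,0,0,0],[0,0,-7,0,0,0,0],[0,0,-7,0,0,0,0],[0,0,-7,0,0,0,0],[0,0,-7,0,0,0,0],[0,0,-7,0,0,0,0],[0,0,-7,0,0,0,0],[0,0,-7,0,0,0,0],[0,0,-7,0,0,0,0],[0,0,-7,0,0,0,0],[0,0,-7,0,0,0,0]]]}'
python3 - <<'E'
from h import *
s=arm.sense(); R=s["tcp_rot"]; print(s["qpos"]); yaw=np.degrees(np.arctan2(R[1,0],R[0,0])); print(yaw, (R.T@(np.array([.4660,.4455,.26])-s["eef_pos"])*1000).round(1))
E
```

```text
t: 7.03
eef_pos: [0.4384, 0.2232, 0.2572]
t: 8.03
eef_pos: [0.4384, 0.2232, 0.2574]
tcp_rot: [[-0.903, 0.43, -0.004], [0.43, 0.903, -0.002], [0.003, -0.003, -1.0]]
force: [-0.2, -0.2, 0.2]
gripper_width: 0.5
grasp_force: 0.0
[ 0.27032941  0.31146646 -0.99082961  1.91279966  0.29394142  1.07673064
  0.28513129]
154.53887941893885 [ 70.7 212.6  -3. ]
```

```bash
python3 -m inch '{"increments": [[[0,0,0,11.8,35.4,0,0],[0,0,0,11.8,35.4,0,0],[0,0,0,11.8,35.4,0,0],[0,0,0,11.8,35.4,0,0],[0,0,0,11.8,35.4,0,0],[0,0,0,11.8,35.4,0,0],[0,0,-4,0,0,0,0],[0,0,-4,0,0,0,0],[0,0,0,0,0,0,0]]]}'
python3 - <<'E'
from h import *
s=arm.sense(); print(s["qpos"])
im=arm.get_image("wrist"); save(im,"w1.png"); np.savez("/tmp/w1",**im); P=pts(im)
q=P[(abs(P[...,0]-.466)<.05)&(abs(P[...,1]-.446)<.05)&(P[...,2]>.02)&(P[...,2]<.125)]
for lo,hi in((.055,.068),(.094,.112)):
    t=q[(q[:,2]>lo)&(q[:,2]<hi)]; print(len(t),np.median(t,0) if len(t) else 0, cv2.minAreaRect(t[:,:2].astype(np.float32)) if len(t) else 0)
E
```

```text
t: 8.78
eef_pos: [0.467, 0.4462, 0.2564]
tcp_rot: [[-0.953, 0.303, -0.004], [0.303, 0.953, -0.003], [0.003, -0.004, -1.0]]
force: [-0.9, -0.0, -0.0]
gripper_width: 0.504
grasp_force: 0.0
[-0.21292069  0.58959096 -0.92840299  1.56706614  0.48790959  1.23844513
  0.03874419]
490 [0.44212575 0.45548533 0.06172606] ((0.46546220779418945, 0.4487764537334442), (0.019394980743527412, 0.06959347426891327), 72.02665710449219)
841 [0.46379922 0.44865543 0.1016707 ] ((0.46529459953308105, 0.44834423065185547), (0.015042862854897976, 0.04381745308637619), 72.02751922607422)
```

View pics/w1.png

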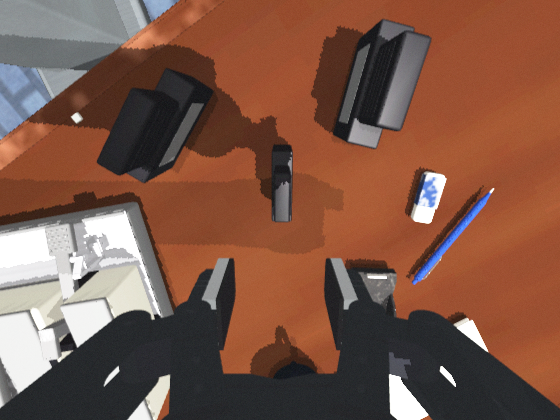

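Wrist view: the cartridge stands at (283,183) between the jaw directions, with its neighbours clear. Measured centre (0.4654, 0.4485), yaw -18.0°, fin 44x15 mm, top 0.102. Descend and grip.

```bash
python3 -m inch '{"increments": [[[0,0,0.4,2.2,1.6,0,0],[0,0,0,0,0,30,0],[0,0,0,0,0,30,0],[0,0,0,0,0,30,0],[0,0,0,0,0,30,0],[0,0,0,0,0,20,0],[0,0,0,0,0,12,0],[0,0,0,0,0,8,0],[0,0,0,0,0,5,0],[0,0,0,0,0,0,0]]]}'
```

```text
t: 9.67
eef_pos: [0.4669, 0.4481, 0.0942]
tcp_rot: [[-0.95, 0.314, -0.0], [0.314, 0.95, -0.0], [-0.0, -0.0, -1.0]]
force: [0.2, -0.6, 0.1]
gripper_width: 0.499
grasp_force: 0.0
```

```bash
python3 -m inch '{"increments": [[[0,0,0,1.4,0.8,2.5,0],[0,0,0,0,0,0,0.3],[0,0,0,0,0,0,0.5],[0,0,0,0,0,0,0.7],[0,0,0,0,0,0,1],[0,0,0,0,0,0,1],[0,0,0,0,0,0,1],[0,0,0,0,0,0,1],[0,0,0,0,0,0,1]]]}'
python3 -m inch '{"increments": [[[0,0,0,0,0,-5,1],[0,0,0,0,0,-20,1],[0,0,0,0,0,-30,1],[0,0,0,0,0,-40,1],[0,0,0,0,0,-40,1],[0,0,0,0,0,-30,1],[0,0,0,0,0,0,1],[0,0,0,0,0,0,1]]]}'
python3 - <<'E'
from h import *
s=arm.sense(); R=s["tcp_rot"]; print(s["qpos"]); print(np.degrees(np.arctan2(R[1,0],R[0,0])))
print((R.T@(np.array([.5775,.2092,s["eef_pos"][2]])-s["eef_pos"])*1000).round(1))
E
```

```text
t: 10.42
eef_pos: [0.466, 0.4499, 0.0927]
tcp_rot: [[-0.95, 0.313, 0.001], [0.313, 0.95, 0.001], [-0.001, 0.001, -1.0]]
force: [0.2, -0.5, 5.2]
gripper_width: 0.156
grasp_force: 59.2
t: 11.08
eef_pos: [0.4659, 0.4499, 0.2585]
tcp_rot: [[-0.95, 0.313, 0.002], [0.313, 0.95, 0.002], [-0.002, 0.003, -1.0]]
force: [0.0, -0.9, -2.4]
gripper_width: 0.156
grasp_force: 58.6
[-0.21942255  0.58583183 -0.92634988  1.56593003  0.48873355  1.2339171
  0.02350321]
161.76089879207862
[-181.3 -193.7   -0.2]
```

Gripped (59 N) and lifted, underside about 0.166. Move over the slot and align yaw.

```bash
python3 -m inch '{"increments": [[[0,0,0,-22.7,-24.2,0,1],[0,0,0,-22.7,-24.2,0,1],[0,0,0,-22.7,-24.2,0,1],[0,0,0,-22.7,-24.2,0,1],[0,0,0,-22.7,-24.2,0,1],[0,0,0,-22.7,-24.2,0,1],[0,0,0,-22.7,-24.2,0,1],[0,0,0,-22.7,-24.2,0,1],[0,0,-5.8,0,0,0,1],[0,0,-5.8,0,0,0,1],[0,0,0,0,0,0,1],[0,0,0,0,0,0,1]]]}'
python3 - <<'E'
from h import *
s=arm.sense(); print(s["qpos"])
for n in("wrist","scene","side"):
    im=arm.get_image(n); save(im,n+"2.png"); np.savez("/tmp/%s2"%n,**im)
a=cv2.imread("pics/wrist2.png"); b=cv2.imread("pics/scene2.png")[110:260,210:350]
cv2.imwrite("pics/c2.png",np.hstack([cv2.resize(a,(440,330)),cv2.resize(b,(308,330),interpolation=2)]))
E
```

```text
t: 12.08
eef_pos: [0.5769, 0.2081, 0.2549]
tcp_rot: [[-0.993, 0.118, -0.003], [0.118, 0.993, -0.001], [0.003, -0.001, -1.0]]
force: [-0.5, -0.1, -1.1]
gripper_width: 0.157
grasp_force: 58.9
[ 0.26726323  0.55581287 -0.98787307  1.64797567  0.48862719  1.21055287
  0.6225418 ]
```

View pics/c2.png

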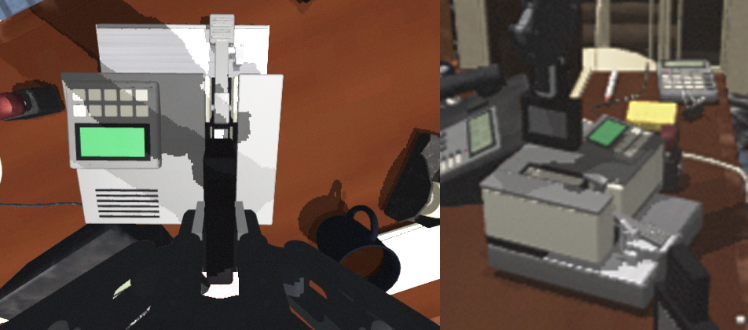

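The wrist half shows the cartridge over the slot, with the lever pad at (222,28) down and the hook drawn forward. I'll compare cartridge and machine within each camera so that calibration offsets cancel.

```bash
cat > rel.py <<'E'
from h import *
import sys
tag=sys.argv[1]; zc=float(sys.argv[2])  # underside height
s=arm.sense(); a=np.radians(-6.7); R=np.array([[np.cos(a),np.sin(a)],[-np.sin(a),np.cos(a)]])
tcp=R@s["eef_pos"][:2]; print("tcp",tcp.round(4))
pc=lambda x,p=(.5,50,99.5): np.percentile(x,p).round(4)
for n in("wrist","scene","side"):
    im=dict(np.load("/tmp/%s%s.npz"%(n,tag))); P=pts(im).reshape(-1,3); P=P[~np.isnan(P[:,0])]; m=P[:,:2]@R.T; z=P[:,2]
    near=(abs(m[:,0]-tcp[0])<.055)&(abs(m[:,1]-tcp[1])<.03)
    b=near&(z>zc+.006)&(z<zc+.066); 
    if b.sum()>20: print(n,"cart",b.sum(),"x",pc(m[b,0]),"y",pc(m[b,1]))
    t=(abs(z-.1255)<.005)&(abs(m[:,0]-tcp[0])<.12)&(m[:,1]<tcp[1]+.09)&(m[:,1]>tcp[1]-.18)
    t2=t&(m[:,1]>tcp[1]+.02)
    print(n,"top z",np.median(z[t]).round(4),"x",pc(m[t2,0]),"y",pc(m[t,1]))
E
python3 rel.py 2 .163; python3 - <<'E'
from h import *
# slot hole walls seen in initial images (lever up) and w0, machine frame
a=np.radians(-6.7); R=np.array([[np.cos(a),np.sin(a)],[-np.sin(a),np.cos(a)]])
for n in("scene","side","w0"):
    im=dict(np.load("/tmp/%s.npz"%n)); P=pts(im).reshape(-1,3); m=P[:,:2]@R.T; z=P[:,2]
    c=R@np.array([.5775,.2092]); d=m-c
    t=(abs(z-.1255)<.004)&(abs(d[:,0])<.03)
    yy=d[t,1]; print(n,"slot centre nominal",c.round(4),"right lip",np.percentile(yy[(yy<0)&(yy>-.03)],99).round(4),"left lip",np.percentile(yy[(yy>0)&(yy<.03)],1).round(4))
    t=(abs(z-.1255)<.004)&(abs(d[:,1])<.006); xx=d[t,0]; print("  rear lip",np.sort(xx[(xx>.025)])[:4].round(4), "n",t.sum())
    print("  top y", np.percentile(m[(abs(z-.1255)<.005)&(abs(d[:,0])<.08)&(d[:,1]<.09)&(d[:,1]>-.18),1],[.5,99.5]).round(4))
E
```

```text
tcp [0.5488 0.2749]
wrist cart 2324 x [0.5132 0.5171 0.5406] y [0.264  0.2738 0.2838]
wrist top z 0.1249 x [0.4641 0.5253 0.6144] y [0.1312 0.2372 0.3304]
scene cart 624 x [0.5139 0.5437 0.5842] y [0.2639 0.283  0.2869]
scene top z 0.127 x [0.4644 0.5355 0.6172] y [0.1352 0.2693 0.3327]
side cart 959 x [0.5146 0.5493 0.5837] y [0.2603 0.2637 0.281 ]
side top z 0.1255 x [0.465  0.5393 0.6134] y [0.127  0.22   0.3276]
scene slot centre nominal [0.5491 0.2751] right lip -0.0104 left lip 0.014
  rear lip [0.0355 0.037  0.0372 0.0383] n 51
  top y [0.1319 0.3319]
side slot centre nominal [0.5491 0.2751] right lip -0.0151 left lip 0.0082
  rear lip [0.0373 0.0374 0.0375 0.0391] n 55
  top y [0.1265 0.3283]
w0 slot centre nominal [0.5491 0.2751] right lip -0.0115 left lip 0.0115
  rear lip [] n 0
  top y [0.1326 0.3304]
```

Cartridge vs slot agree within about ±2 mm (average: shift x -1, y +0.6 in the machine frame). The bevel and the stepped foot tolerate that. Lower to just above the mouth and check closely.

```bash
python3 -m inch '{"increments": [[[0,0,0,1,0.6,10,1],[0,0,0,0,0,12,1],[0,0,0,0,0,6,1],[0,0,0,0,0,3,1],[0,0,0,0,0,0,1],[0,0,0,0,0,0,1]]]}'
python3 - <<'E'
from h import *
for n in("wrist","scene","side"):
    im=arm.get_image(n); save(im,n+"3.png"); np.savez("/tmp/%s3"%n,**im)
b=cv2.imread("pics/scene3.png")[130:230,220:320]; c=cv2.imread("pics/side3.png")[160:260,240:370]
cv2.imwrite("pics/c3.png",np.hstack([cv2.resize(b,(340,340),interpolation=2),cv2.resize(c,(442,340),interpolation=2)]))
E
python3 rel.py 3 .131
```

```text
t: 12.73
eef_pos: [0.5767, 0.2095, 0.2256]
tcp_rot: [[-0.993, 0.115, -0.0], [0.115, 0.993, -0.0], [0.0, -0.0, -1.0]]
force: [-1.4, 1.0, -1.0]
gripper_width: 0.155
grasp_force: 58.9
tcp [0.5486 0.2755]
wrist cart 2448 x [0.4993 0.5154 0.5403] y [0.2654 0.2751 0.2851]
wrist top z 0.1249 x [0.4638 0.5216 0.6132] y [0.1313 0.2365 0.3303]
scene cart 592 x [0.4979 0.5431 0.5841] y [0.2648 0.2841 0.2883]
scene top z 0.1269 x [0.4644 0.535  0.6163] y [0.1331 0.2952 0.3323]
side cart 921 x [0.5049 0.5487 0.5839] y [0.261  0.2648 0.2817]
side top z 0.1254 x [0.4646 0.5011 0.6135] y [0.1266 0.2035 0.3265]
```

View pics/c3.png

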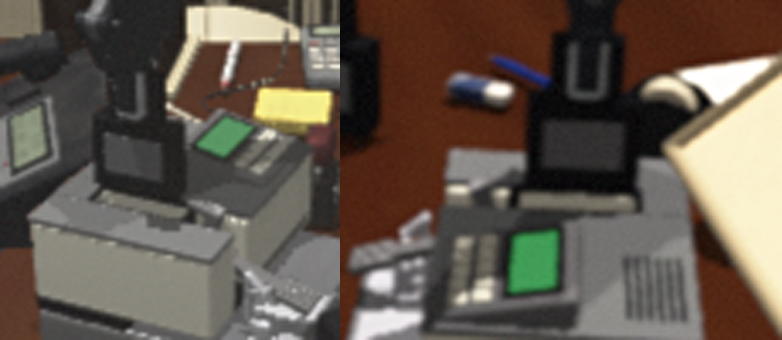

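The cartridge hangs squarely over the slot in both views. I'll lower it gently while watching forces.

```bash
python3 -m inch '{"increments": [[[0,0,0,0.7,0,4,1],[0,0,0,0,0,4,1],[0,0,0,0,0,3,1],[0,0,0,0,0,3,1],[0,0,0,0,0,0,1]]]}'
```

```text
t: 13.3
eef_pos: [0.5757, 0.2091, 0.2109]
tcp_rot: [[-0.993, 0.116, -0.001], [0.116, 0.993, -0.001], [0.001, -0.001, -1.0]]
force: [-0.4, -0.7, -1.4]
gripper_width: 0.159
grasp_force: 58.9
```

```bash
python3 -m inch '{"increments": [[[0,0,0,0,0,2,1],[0,0,0,0,0,2,1],[0,0,0,0,0,0,1]]]}'
```

```text
t: 13.55
eef_pos: [0.5759, 0.2094, 0.2074]
tcp_rot: [[-0.993, 0.115, -0.0], [0.115, 0.993, -0.0], [0.0, -0.0, -1.0]]
force: [-0.2, -0.1, -1.0]
gripper_width: 0.152
grasp_force: 58.9
```

10 mm into the slot, and it moves freely. Continue down.

```bash
python3 -m inch '{"increments": [[[0,0,0,0,0,4,1],[0,0,0,0,0,4,1],[0,0,0,0,0,0,1]]]}'
```

```text
t: 13.8
eef_pos: [0.5756, 0.2091, 0.1987]
tcp_rot: [[-0.993, 0.116, -0.001], [0.116, 0.993, -0.001], [0.001, -0.001, -1.0]]
force: [-0.3, -0.2, -1.6]
gripper_width: 0.154
grasp_force: 58.9
```

```bash
python3 -m inch '{"increments": [[[0,0,0,0,0,5,1],[0,0,0,0,0,5,1],[0,0,0,0,0,5,1],[0,0,0,0,0,0,1]]]}'
```

```text
t: 14.13
eef_pos: [0.5755, 0.209, 0.1834]
tcp_rot: [[-0.993, 0.115, -0.002], [0.115, 0.993, -0.001], [0.002, -0.001, -1.0]]
force: [-0.4, 0.1, -1.5]
gripper_width: 0.158
grasp_force: 58.9
```

```bash
python3 -m inch '{"increments": [[[0,0,0,0,0,5,1],[0,0,0,0,0,5,1],[0,0,0,0,0,4,1],[0,0,0,0,0,0,1]]]}'
```

```text
t: 14.47
eef_pos: [0.5756, 0.2091, 0.1697]
tcp_rot: [[-0.993, 0.115, -0.002], [0.115, 0.993, -0.001], [0.001, -0.001, -1.0]]
force: [0.2, -0.3, -1.2]
gripper_width: 0.154
grasp_force: 58.9
```

```bash
python3 -m inch '{"increments": [[[0,0,0,0,0,3,1],[0,0,0,0,0,3,1],[0,0,0,0,0,2,1],[0,0,0,0,0,2,1],[0,0,0,0,0,0,1]]]}'
```

```text
t: 14.88
eef_pos: [0.5763, 0.2097, 0.1613]
tcp_rot: [[-0.993, 0.115, 0.001], [0.115, 0.993, 0.0], [-0.001, 0.0, -1.0]]
force: [-1.0, -0.4, 5.6]
gripper_width: 0.156
grasp_force: 59.9
```

Carriage met. Press the last ~6 mm until the force rises at the solid rests.

```bash
python3 -m inch '{"increments": [[[0,0,0,0,0,2,1],[0,0,0,0,0,1.5,1],[0,0,0,0,0,1.5,1],[0,0,0,0,0,0,1]]]}'
```

```text
t: 15.22
eef_pos: [0.5763, 0.2097, 0.1567]
tcp_rot: [[-0.993, 0.116, 0.001], [0.116, 0.993, 0.0], [-0.001, 0.0, -1.0]]
force: [-1.6, -1.2, 7.3]
gripper_width: 0.157
grasp_force: 60.2
```

```bash
python3 -m inch '{"increments": [[[0,0,0,0,0,1,1],[0,0,0,0,0,0.5,1],[0,0,0,0,0,0,1],[0,0,0,0,0,0,1]]]}'
```

```text
t: 15.55
eef_pos: [0.5763, 0.2098, 0.1557]
tcp_rot: [[-0.993, 0.116, 0.001], [0.116, 0.993, -0.0], [-0.001, 0.0, -1.0]]
force: [-1.8, -1.8, 7.1]
gripper_width: 0.16
grasp_force: 60.4
```

```bash
python3 -m inch '{"increments": [[[0,0,0,0,0,1,1],[0,0,0,0,0,0,1],[0,0,0,0,0,0,1]]]}'
```

```text
t: 15.8
eef_pos: [0.5763, 0.2099, 0.1556]
tcp_rot: [[-0.993, 0.116, 0.002], [0.116, 0.993, -0.001], [-0.002, -0.0, -1.0]]
force: [-3.5, -3.0, 13.4]
gripper_width: 0.159
grasp_force: 61.2
```

The force steps to 13 N without further travel, so it's on the rests at the expected height. Check the lever and shoulders.

```bash
python3 - <<'E'
from h import *
P=0
for n in("side","scene"):
    im=arm.get_image(n); P=pts(im); save(im,n+"4.png")
    q=P[(P[...,2]>.055)&(P[...,2]<.113)&(P[...,0]<.462)&(P[...,0]>.42)&(P[...,1]>.205)&(P[...,1]<.245)]; print(n,"pad z",np.median(q[:,2]))
b=cv2.imread("pics/scene4.png")[130:230,220:320]; c=cv2.imread("pics/side4.png")[160:260,240:370]
cv2.imwrite("pics/c4.png",np.hstack([cv2.resize(b,(340,340),interpolation=2),cv2.resize(c,(442,340),interpolation=2)]))
s=arm.sense(); print(s["qvel"],s["force"],s["grasp_force"])
E
```

```text
side pad z 0.07553166367598368
scene pad z 0.07686488202832631
[-1.10974236e-03 -2.79930490e-04  1.29880289e-04 -3.02515634e-05
  7.82439259e-04 -5.05413474e-04 -3.38212919e-04] [-3.22009318 -1.69490164 14.33748146] 61.15906834602356
```

View pics/c4.png

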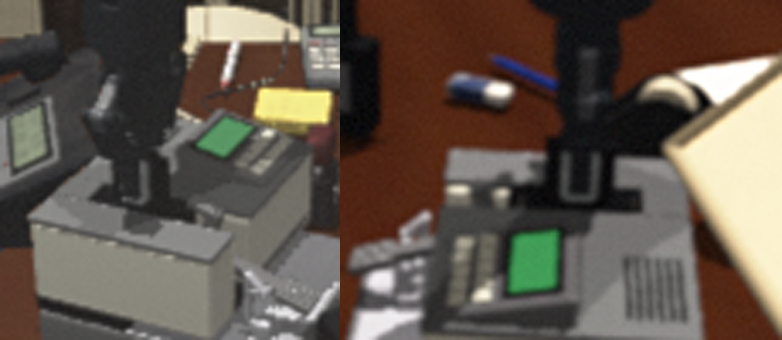

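The cartridge body is inside the slot with only the fin above the top (left view (140,185), right view (580,180)), and the lever is still down at z≈0.076.

```bash
python3 -c "
from workcell import arm
print(arm.sign_off())"
```

```text
the job is handed in; nothing more can be done
None
```

I handed the job in: the release lever is on its catch, the ink cartridge is pressed home in the slot and still held in the fingers, and the date stamp was left alone; no verdict came back.

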